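# Turn a reference disc home against its alignment bar

## Robot

A 7-joint arm with a two-finger parallel gripper is mounted at the origin on a cart in front of the work surface, level with it; the furniture and walls round the work are solid. World frame = base frame: x ahead of the robot, y to its left, z up, the work surface at z = 0. Lengths are in m, angles in rad, forces in N, time in s.
With the tool pointing down it reaches from about 0.425 to 0.875 m from the base axis. Payload 4.7 kg.
Tool frame: the origin (TCP) lies between the finger pads; the fingertips stand ctrl.tip_reach ahead of it and the grasp point (between the pads) lies 5 mm behind it (ctrl.tip_reach is the distance from the TCP to the fingertips, in m); z points along the fingers, y is the direction in which the jaws open and shut (so a half turn about z gives the same grasp; the last joint's range is limited). The gripper opens to 87 mm and grips with 3 to 60 N. Pads are 19 mm wide; open, the fingers measure 117 mm over their backs; the gripper's body (75 mm by 190 mm) begins 51 mm behind the grasp point.
Start: joints at [1.129, 0.321, -0.07, 1.45, 0.023, 1.371, -0.057], TCP at [0.286, -0.584, 0.237] pointing down, gripper open.
Joint ranges: [-2.86, 2.86], [-0.3, 2.09], [-1.38, 1.24], [0.06, 2.45], [-1.56, 4.7], [0.09, 2.05], [-2.69, 2.69]. Speed limits (rad/s): [2.57, 2.57, 3.14, 3.14, 3.14, 3.14, 3.14].

## Interface

Orientations are given as a rotation vector (axis times angle).
In Python, from bench import ctrl gives the robot as it stands.
- The arm moves only by the shell command python3 -m handwheel 'ROWS' [FORCE]. ROWS is JSON, a list of rows, each a list of 7 numbers: the shift along the tool's x, y, z in mm, then the turn, a rotation vector about the tool's x, y, z in rad, then the gripper's target within -1 to 1 (shut at 1, half-way at 0, fully open at -1). In form: [[dx, dy, dz, ax, ay, az, grip], ...]. A call has 1 to 12 rows; each row is the pose to reach, as a shift and turn from the pose commanded when the call began, along the tool's axes at that moment; what a row does not reach only later rows make up. A row lasts 1/8 s, in which the tool goes at most 62.5 mm and 10.7 degrees, less where a joint would pass 70% of its speed; a pose out of reach is approached as far as the arm can. A call with a gripper value outside its range is refused whole. The fingers move at their own pace and stop on an object; FORCE is the grip in N (left out, the last holds). Time passes only in rows, so rows that repeat a pose let the fingers close. It gives the time, the measured TCP pose, the force and the opening at its end, in the units of the state.
- ctrl.get_state(): the state, without advancing time (a new reading comes with each control period).
- ctrl.get_image(name): name is "side" or "top" or "wrist"; returns the picture (480x640x3 uint8, red, green, blue); there is no depth.
- ctrl.camera_model(name): a dict with "mtx" (3x3 intrinsics, pixels), "xyz" and "orientation" of the camera in the world. Camera axes: x right, y up, looking along -z (the intrinsics and any distortion apply to the point x, -y, -z); pixel columns grow to the right and rows downward; lengths in m; the calibration is good to about 2 mm. The wrist camera is an equidistant fisheye: a pixel r from the principal point sees the ray r / f radians off the axis. A picture is of the moment at which its call begins: read the wrist's pose just before it. camera_model takes no time and is no camera call; for the wrist camera it gives the pose at the moment of the call.
- ctrl.close_job(): hands the job in, once; it reports no verdict.
The state is a dict: "time": time; "joint_positions": joint angles; "qd": joint speeds; "joint_torque": joint torques, N m; "position": TCP position; "tool_rot": TCP orientation; "ft_force": force on the tool from outside, world axes, zero at the start; "torque": the same for the moment, N m; "grip_width": opening from 0.0 (shut) to 1.0 (fully open).
Only numpy, scipy, OpenCV 4.12 (cv2) and the standard library are available. Lean on these libraries where they do the work, as an engineer would, in place of code of your own. Each camera call takes 0.05 s, during which the arm holds its last target.

## Task

The ruled steel reference disc lies turned the wrong way in the aligning fixture. Turn it in place with a light fingertip on its plain face (keep off the ruled square in the middle, and do not press hard) until its flat lies fully home against the sprung alignment bar; then swing the keeper fully over the disc's rim by its knob. Leave the disc lying flat in its recess and do not disturb the vials beside the fixture.

Things in the scene. Friction and masses are not known exactly. Their poses are not given: they have to be found in the camera images.
- disc: Steel reference disc, loose: 100 mm across, 10 mm thick, about 0.5 kg. One straight flat on its edge, 51 mm long, 43 mm from the centre, faces the disc's own +x; z up. Origin at the centre of its underside. A ruled square of 26 mm in the middle of the top face must not be touched; the rest is plain.
- disc_face (a point): Centre of the disc's top face (34 mm above the worktop), axes as the disc's. A fingertip pressing with about 4 to 5 N some 36 mm from this centre, moved along a circle round it, carries the disc round; with less it slips, with much more the disc can be dragged past its home.
- fixture: Aligning fixture, aluminium plate 210 x 124 mm fixed to the worktop; origin on the worktop under the turntable's axis, +x toward the bar. The disc lies in the turntable's 2 mm recess (1 mm play). The turntable turns freely and sits on springs: from 2 N of downward press it yields, 2 N per mm, for 3 mm to a hard stop.
- bar_face (a point): Middle of the front face of the alignment bar: black, 76 mm long (across), 10 mm thick, 27 to 37 mm above the worktop. +x from the disc's centre to the bar, +y along the bar. A 4 N spring slides it toward the disc: it rides on the rim, advances as the flat comes round, and draws the last few degrees true. Home: disc's +x and bar's +x alike.
- bar (a joint): Travel of the alignment bar toward the disc, in m: 0.002 to 0.003 while it rides on the round rim, 0.009 to 0.010 when it lies fully against the flat.
- keeper_knob (a point): Middle of the upright knob on the keeper: 10 mm in diameter, foot (on the arm) 41 mm and top 62 mm above the worktop, 36 mm from the pivot. The keeper is a flat steel arm 52 mm long from its pivot, 12 mm wide, 36 to 41 mm above the worktop. About 1 N at the knob moves it; it stays where it is left.
- keeper_pivot (a point): Upright pivot axis of the keeper, on the side of the disc opposite to the bar, 80 mm from the turntable's axis, 38 mm above the worktop.
- keeper (a joint): Angle of the keeper in rad, growing clockwise seen from above: 0 parked parallel to the bar, pointing along the bar's +y; 1.57 (a stop) pointing at the disc's centre with its end 2 mm over the rim. It stays where it is left.
- vial_1: Small sample vial with white cap, 27 mm across, 54 mm tall, standing at the right of the fixture beside the tall assembly stand (0.3 m high, about x 0.43 to 0.62, y -0.31 to -0.15); bystander. Origin at its underside.
- vial_2: Small sample vial with orange cap, same size, nearer the fixture; bystander. Origin at its underside. The scanner's dark column, 0.37 m high, rises behind the fixture from x = 0.57, y 0.06 to 0.17.
There are look-alikes about, which are no part of the job. Several things have the shape of the disc; the one meant has the colours described above.

How it is judged:
On the way, in this order (a step that is already met when the one before it is completed fails the run):
1. the flat lies home against the bar, the keeper still clear (value of joint bar above 0.008 m and angle between the x axis of disc_face and the x axis of bar_face, either way round below 0.035 rad and value of joint keeper below 0.7 rad), for 0.3 s.
2. the keeper is swung over the rim (value of joint keeper above 1.45 rad), for 0.2 s.
At the end, for the whole second after the job is handed in: The disc lies flat in its recess at rest, its flat along the alignment bar within 2 degrees with the bar advanced at least 8 mm (fully against the flat), and the keeper is within 0.12 rad of its stop over the rim; nothing is touched (value of joint bar above 0.008 m and angle between the x axis of disc_face and the x axis of bar_face, either way round below 0.035 rad and value of joint keeper above 1.45 rad and angle between disc_face's own z axis and vertical below 0.02 rad and z of disc_face in the frame of fixture between 0.0325 and 0.0355 m and linear speed of disc below 0.01 m/s).
It fails at once if the disc is pressed hard (over 20 N) (contact force between the fingers and disc above 20 N).
It fails at once if the ruled field in the middle is touched (contact force between the fingers and disc above 0.5 N and horizontal distance between the grasp point and disc_face below 0.018 m).
It fails at once if a bystander vial is disturbed (distance of any of vial_1, vial_2 from where it was at the start of the episode above 0.02 m).
It also fails if it takes over 67 s, if anything falls off the work surface, if the arm or the gripper's body presses on something with over 40 N, if the wrist force passes 120 N, or if a joint passes its speed limit or range.

## Working session

There is one attempt and no reset: what is moved stays moved. The work goes in short steps, Python scripts to look and compute and a shell command to move; the robot and the scene stay as the last step left them, time stands still between calls to the robot, and variables do not carry over. Pictures are saved under pics/ and viewed, and the job is handed in when it is done.

```bash
ls; mkdir -p pics; python3 - <<'E'
from bench import ctrl
import cv2
for n in ["side","top","wrist"]:
    m=ctrl.camera_model(n); print(n,m)
    cv2.imwrite(f"pics/{n}0.png",ctrl.get_image(n)[:,:,::-1])
print(ctrl.get_state(),ctrl.tip_reach)
E
```

```text
pics
side {'mtx': array([[527.39998014,   0.        , 321.27146264],
       [  0.        , 527.39998014, 233.96228039],
       [  0.        ,   0.        ,   1.        ]]), 'xyz': array([-0.22352689, -0.48859186,  0.59988024]), 'orientation': array([ 0.86605952, -0.5071148 , -0.98818346])}
top {'mtx': array([[441.32369118,   0.        , 323.22937907],
       [  0.        , 441.32369118, 224.64155082],
       [  0.        ,   0.        ,   1.        ]]), 'xyz': array([ 0.35546913, -0.13876073,  0.89967397]), 'orientation': array([ 0.11572867, -0.06187929, -1.58985759])}
wrist {'mtx': array([[371.64829954,   0.        , 324.86691931],
       [  0.        , 371.64829954, 237.64835756],
       [  0.        ,   0.        ,   1.        ]]), 'xyz': array([ 0.35025593, -0.55216758,  0.38296815]), 'orientation': array([-0.23929669,  0.15162899, -1.10761821])}
{'time': 0.15, 'joint_positions': array([ 1.12909298,  0.32165368, -0.0700959 ,  1.45138497,  0.02259372,
        1.37076553, -0.05694006]), 'qd': array([ 3.01205170e-05, -1.62736426e-03,  1.57491940e-03, -2.54373409e-03,
       -2.03336632e-04, -4.57642682e-05,  7.82398169e-04]), 'joint_torque': array([-2.09584837e-04, -4.91796005e+01, -4.04903479e-01, -3.12874532e+01,
       -6.40033814e-02,  4.05122212e-02,  7.08143875e-05]), 'position': array([ 0.28591949, -0.58331234,  0.23571712]), 'tool_rot': array([-3.05902775e+00, -7.09473018e-01,  6.18395126e-04]), 'ft_force': array([0.53845388, 0.9408401 , 0.47002975]), 'torque': array([-0.00308838,  0.05248553,  0.04201816]), 'grip_width': 0.9959399708758767} 0.014
```

View pics/top0.png

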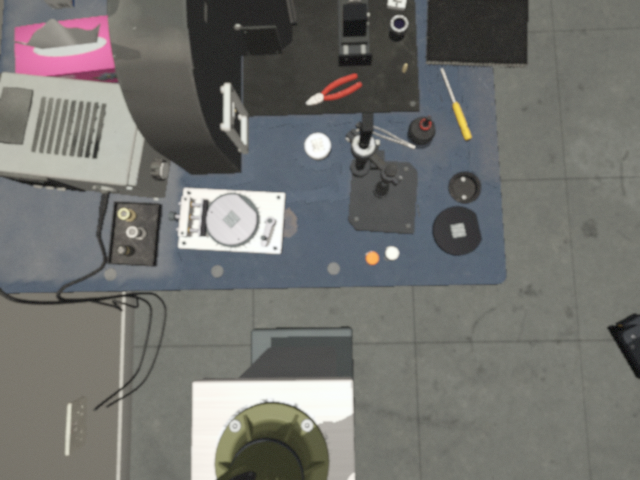

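View pics/side0.png

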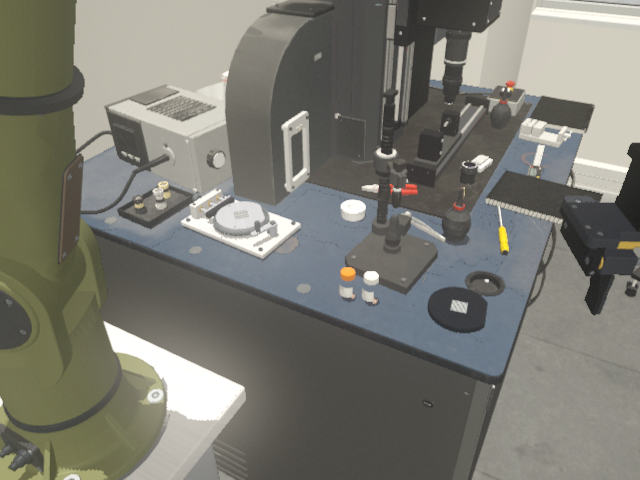

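View pics/wrist0.png

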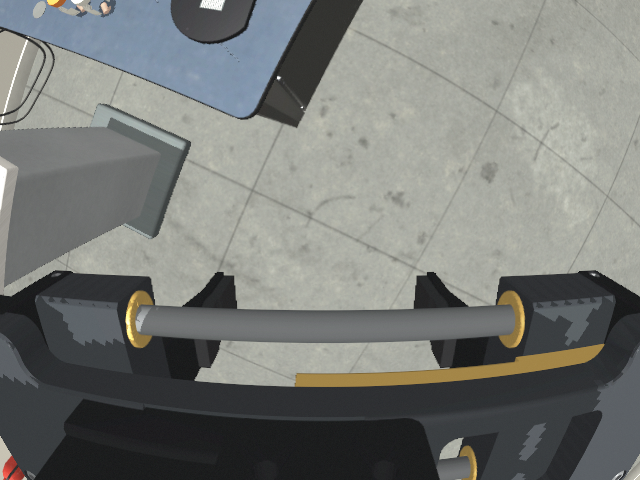

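The top view shows disc-shaped things at (232,219), which is grey steel in the white fixture, and at (457,231), which is black with a ruled square. There are also a black ring at (464,186) and a white cap at (317,146). The grey one in the fixture fits the description. I'll confirm it in an enlarged crop.

```bash
cat > h.py <<'E'
import numpy as np, cv2
from scipy.spatial.transform import Rotation as R
def ray(m,u,v,fish=False):
    K=m['mtx']; x=(u-K[0,2])/K[0,0]; y=(v-K[1,2])/K[1,1]
    if fish:
        r=np.hypot(x,y); s=np.sin(r)/r if r>1e-9 else 1.; d=np.array([x*s,-y*s,-np.cos(r)])
    else: d=np.array([x,-y,-1.])
    return R.from_rotvec(m['orientation']).apply(d)
def plane(m,u,v,z,fish=False):
    d=ray(m,u,v,fish); c=np.array(m['xyz']); return c+d*(z-c[2])/d[2]
def proj(m,p,fish=False):
    q=R.from_rotvec(m['orientation']).inv().apply(np.array(p)-m['xyz']); K=m['mtx']
    x,y,z=q[0],-q[1],-q[2]
    if fish:
        t=np.arctan2(np.hypot(x,y),z); k=t/np.hypot(x,y); return K[0,0]*x*k+K[0,2],K[1,1]*y*k+K[1,2]
    return K[0,0]*x/z+K[0,2],K[1,1]*y/z+K[1,2]
E
python3 - <<'E'
import cv2
a=cv2.imread("pics/top0.png")[180:265,165:300]; cv2.imwrite("pics/c1.png",cv2.resize(a,None,fx=5.5,fy=5.5,interpolation=cv2.INTER_CUBIC))
a=cv2.imread("pics/side0.png")[180:260,170:310]; cv2.imwrite("pics/c2.png",cv2.resize(a,None,fx=5.5,fy=5.5,interpolation=cv2.INTER_CUBIC))
E
```

```text
(no output)
```

View pics/c1.png

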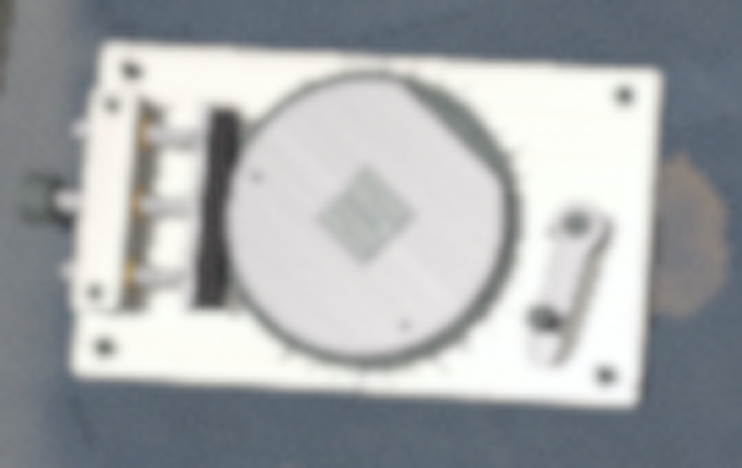

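View pics/c2.png

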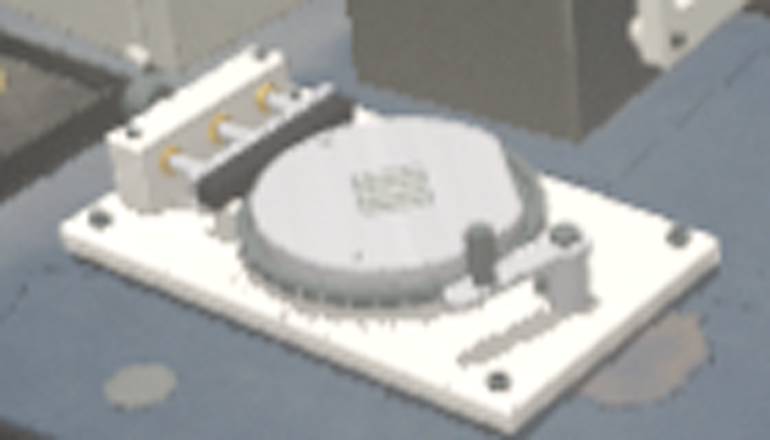

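```bash
python3 - <<'E'
from bench import ctrl
from h import *
t=ctrl.camera_model('top'); s=ctrl.camera_model('side')
g=lambda x,y:(165+x/5.5-.4,180+y/5.5-.4)
k=lambda x,y:(170+x/5.5-.4,180+y/5.5-.4)
for n,p,z in [("square",(366,215),.034),("knobtop",(544,318),.062),("pivot",(577,222),.041),("bar end up",(240,112),.037),("bar end dn",(222,306),.037),("flat a",(405,85),.034),("flat b",(500,180),.034),("plate UL",(103,42),.012),("plate UR",(663,70),.012),("plate LL",(73,377),.012),("plate LR",(638,408),.012)]:
    print(n,plane(t,*g(*p),z).round(4))
for n,p,z in [("square",(391,188),.034),("knobtop",(480,228),.062),("pivot",(566,232),.041),("barA",(200,195),.037),("barB",(350,100),.037)]:
    print("side",n,plane(s,*k(*p),z).round(4))
for n,u,v in [("orange",372,258),("white",392,253)]: print(n,plane(t,u,v,.054).round(3))
# disc circle by mask
im=cv2.imread("pics/top0.png"); 
E
```

```text
square [0.47   0.0733 0.034 ]
knobtop [0.4287 0.0038 0.062 ]
pivot [ 0.4648 -0.0046  0.041 ]
bar end up [0.5085 0.1189 0.037 ]
bar end dn [0.4378 0.1247 0.037 ]
flat a [0.5174 0.0592 0.034 ]
flat b [0.4816 0.0244 0.034 ]
plate UL [0.5409 0.1787 0.012 ]
plate UR [ 0.5247 -0.0326  0.012 ]
plate LL [0.415  0.1878 0.012 ]
plate LR [ 0.3992 -0.0222  0.012 ]
side square [0.4689 0.0747 0.034 ]
side knobtop [0.4285 0.0059 0.062 ]
side pivot [ 0.4659 -0.0026  0.041 ]
side barA [0.4294 0.1293 0.037 ]
side barB [0.5078 0.1211 0.037 ]
orange [ 0.385 -0.202  0.054]
white [ 0.394 -0.241  0.054]
```

```bash
cat >> h.py <<'E'
def rel(st,P,yaw=None):
    """target world P (mm rows) in tool axes; yaw of tool x in world"""
    Rt=R.from_rotvec(st['tool_rot']); d=Rt.inv().apply(np.array(P)-st['position'])*1000
    out=[d.round(1)]
    if yaw is not None:
        T=R.from_matrix(np.array([[np.cos(yaw),np.sin(yaw),0],[np.sin(yaw),-np.cos(yaw),0],[0,0,-1]]))
        out.append((Rt.inv()*T).as_rotvec().round(4))
    return out
E
python3 - <<'E'
from bench import ctrl
from h import *
s=ctrl.get_state()
for P in [(.286,-.5833,.36),(.42,-.25,.36),(.4665,.03,.30),(.4665,.0381,.12)]: print(P,rel(s,P,0.))
E
```

```text
(0.286, -0.5833, 0.36) [array([ 1.000e-01, -2.000e-01, -1.243e+02]), array([-1.400e-03,  4.000e-04,  4.558e-01])]
(0.42, -0.25, 0.36) [array([ 267.1, -240.4, -124. ]), array([-1.400e-03,  4.000e-04,  4.558e-01])]
(0.4665, 0.03, 0.3) [array([ 432.1, -471.3,  -63.6]), array([-1.400e-03,  4.000e-04,  4.558e-01])]
(0.4665, 0.0381, 0.12) [array([ 435.7, -478.3,  116.4]), array([-1.400e-03,  4.000e-04,  4.558e-01])]
```

```bash
python3 -m handwheel '[[0,0,-62,0,0,0,0],[0,0,-124,0,0,0,1],[45,-40,-124,0,0,0.1,1],[90,-80,-124,0,0,0.2,1],[134,-120,-124,0,0,0.3,1],[178,-160,-124,0,0,0.4,1],[223,-200,-124,0,0,0.456,1],[267,-240,-124,0,0,0.456,1],[305,-292,-124,0,0,0.456,1],[342,-342,-124,0,0,0.456,1],[380,-395,-124,0,0,0.456,1],[410,-440,-110,0,0,0.456,1]]' 10
```

```text
time: 1.65
position: [0.461, -0.0057, 0.3472]
tool_rot: [3.141, 0.001, 0.004]
ft_force: [0.7, 0.5, -1.2]
grip_width: 0.004
```

```bash
python3 -m handwheel '[[5,-43,40,0,0,0,1],[5,-43,100,0,0,0,1],[5,-43,140,0,0,0,1],[5,-43,140,0,0,0,1]]'; python3 - <<'E'
from bench import ctrl
from h import *
import pickle
m=ctrl.camera_model('wrist'); st=ctrl.get_state()
im=ctrl.get_image('wrist')[:,:,::-1]; cv2.imwrite("pics/w1.png",im); pickle.dump((m,st),open('w1.pkl','wb')); print(m['xyz'],st['position'])
E
```

```text
time: 2.15
position: [0.4631, 0.0348, 0.2038]
tool_rot: [-3.141, -0.0, 0.01]
ft_force: [0.8, -0.6, 0.4]
grip_width: 0.003
[0.53572617 0.03408298 0.35070783] [0.46307611 0.03480695 0.20379199]
```

View pics/w1.png

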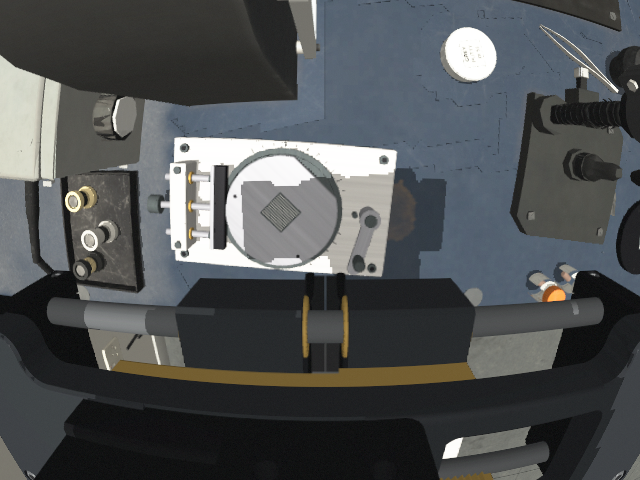

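The wrist view shows the ruled square at (281,211), the flat at upper right (about (318,178)), the bar's face at (227,207), the keeper pivot at (371,212) and the knob at (363,249).

```bash
python3 - <<'E'
from h import *
import pickle
m,st=pickle.load(open('w1.pkl','rb'))
im=cv2.imread('pics/w1.png'); cv2.imwrite('pics/w1c.png',cv2.resize(im[125:285,160:405],None,fx=3.2,fy=3.2,interpolation=cv2.INTER_CUBIC))
for n,u,v,z in [("square",281,211,.034),("knobtop",363,249,.062),("pivot",371,212,.041),("bar up",227,166,.037),("bar dn",227,248,.037)]:
    print(n,plane(m,u,v,z,True).round(4))
E
```

```text
square [0.4703 0.0726 0.034 ]
knobtop [0.4445 0.0031 0.062 ]
pivot [ 0.471  -0.0052  0.041 ]
bar up [0.5111 0.1186 0.037 ]
bar dn [0.4372 0.1229 0.037 ]
```

View pics/w1c.png

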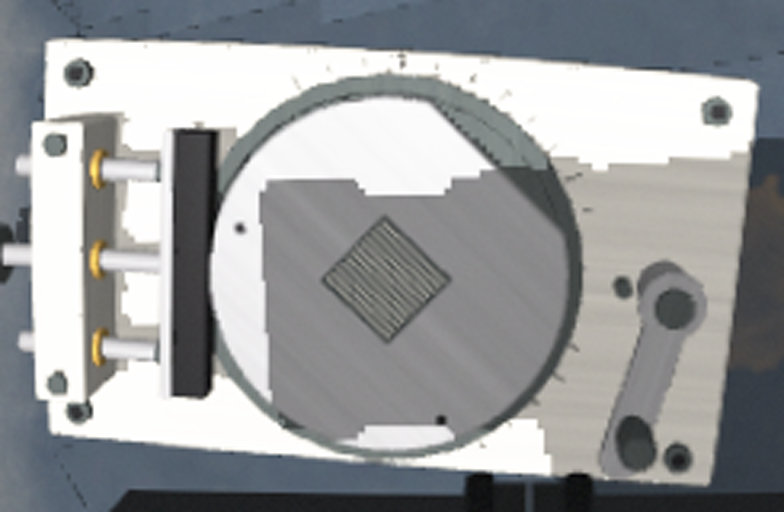

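```bash
python3 -m handwheel '[[3,-3,50,0,0,0,1],[3,-3,100,0,0,0,1],[3,-3,140,0,0,0,1],[3,-3,144,0,0,0,1],[3,-3,144,0,0,0,1],[3,-3,144,0,0,0,1]]'; python3 - <<'E'
from bench import ctrl
s=ctrl.get_state();print(s['position'],s['ft_force'],s['tool_rot'])
E
```

```text
time: 2.95
position: [0.4707, 0.0378, 0.0649]
tool_rot: [3.141, -0.001, 0.007]
ft_force: [-0.4, -0.2, -0.8]
grip_width: 0.002
[0.47068748 0.03784552 0.06492446] [-0.41691468 -0.24381309 -0.80886716] [ 3.14104051e+00 -9.20526302e-04  6.82179821e-03]
```

```bash
python3 -m handwheel '[[-4,0,8,0,0,0,1],[-4,0,13,0,0,0,1],[-4,0,14,0,0,0,1],[-4,0,14,0,0,0,1],[-4,0,14,0,0,0,1]]'; python3 - <<'E'
from bench import ctrl
s=ctrl.get_state();print(s['position'],s['ft_force'])
E
```

```text
time: 3.58
position: [0.4648, 0.038, 0.0486]
tool_rot: [-3.142, 0.0, -0.0]
ft_force: [-0.4, 0.3, -0.5]
grip_width: 0.005
[0.46475619 0.03796816 0.04860777] [-0.41862764  0.32852988 -0.51213253]
```

```bash
python3 -m handwheel '[[1,0,1,0,0,0,1],[1,0,1,0,0,0,1],[1,0,1,0,0,0,1]]';python3 -m handwheel '[[0,0,1,0,0,0,1],[0,0,1,0,0,0,1],[0,0,1,0,0,0,1]]'
```

```text
time: 3.95
position: [0.4656, 0.0378, 0.0476]
tool_rot: [3.141, -0.0, -0.0]
ft_force: [-1.2, -0.9, 2.7]
grip_width: 0.008
time: 4.32
position: [0.4658, 0.0377, 0.0467]
tool_rot: [3.141, -0.0, 0.001]
ft_force: [-1.0, -0.8, 4.9]
grip_width: 0.004
```

```bash
python3 -m handwheel '[[3.4,0.1,0,0,0,0,1],[6.9,0.1,0,0,0,0,1],[10,-0.4,0,0,0,0,1],[13.1,-1,0,0,0,0,1],[16.1,-2,0,0,0,0,1],[19,-3.2,0,0,0,0,1],[21.8,-4.7,0,0,0,0,1],[24.4,-6.3,0,0,0,0,1],[26.9,-8.2,0,0,0,0,1],[29.3,-10.3,0,0,0,0,1]]'; python3 - <<'E'
from bench import ctrl
from h import *
import pickle
m=ctrl.camera_model('wrist'); st=ctrl.get_state()
im=ctrl.get_image('wrist')[:,:,::-1]; cv2.imwrite("pics/w2.png",im); print(m['xyz'],st['position'],st['ft_force'])
im=ctrl.get_image('top')[:,:,::-1];cv2.imwrite("pics/t2.png",cv2.resize(im[180:265,165:300],None,fx=5,fy=5,interpolation=cv2.INTER_CUBIC))
E
```

```text
time: 5.58
position: [0.4952, 0.0482, 0.0466]
tool_rot: [3.141, -0.0, 0.001]
ft_force: [-0.6, -2.2, 4.1]
grip_width: 0.007
[0.56684735 0.04749572 0.19403967] [0.49520681 0.04816341 0.04658874] [-0.55101899 -2.24093794  4.14657785]
```

View pics/w2.png

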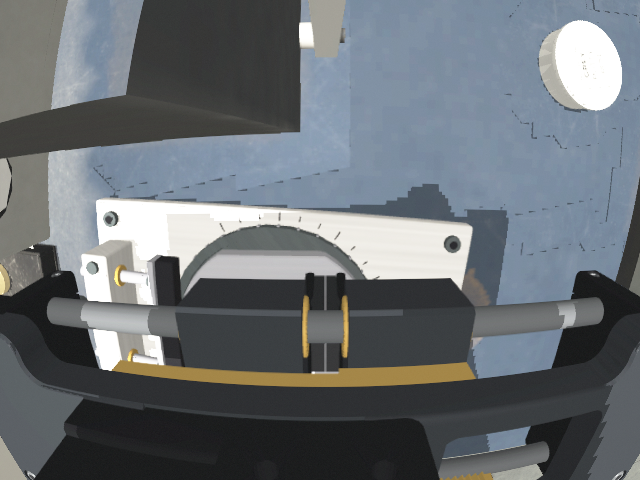

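View pics/t2.png

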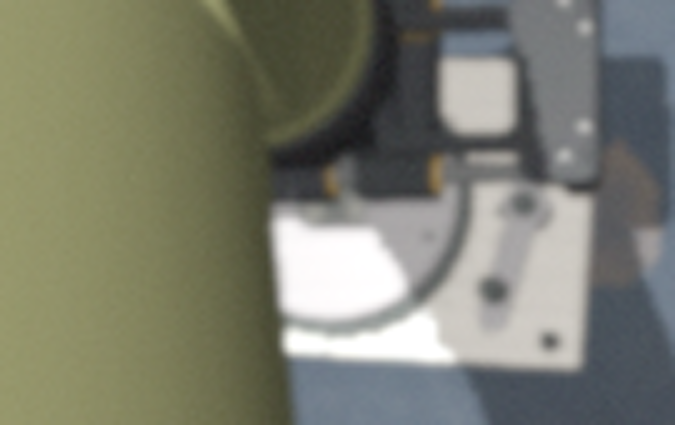

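```bash
python3 -m handwheel '[[2.1,-2.4,0.1,0,0,0,1],[4,-4.9,0.2,0,0,0,1],[5.7,-7.5,0.2,0,0,0,1],[7.1,-10.3,0.2,0,0,0,1],[8.3,-13.2,0.2,0,0,0,1],[9.3,-16.2,0.2,0,0,0,1],[10,-19.2,0.2,0,0,0,1],[10.4,-22.4,0.2,0,0,0,1],[10.5,-25.5,0.2,0,0,0,1],[10.4,-28.6,0.2,0,0,0,1],[10,-31.8,0.2,0,0,0,1]]'; python3 - <<'E'
from bench import ctrl
from h import *
st=ctrl.get_state()
im=ctrl.get_image('wrist')[:,:,::-1]; cv2.imwrite("pics/w3.png",im); print(st['position'],st['ft_force'])
im=ctrl.get_image('side')[:,:,::-1];cv2.imwrite("pics/s3.png",cv2.resize(im[150:270,150:330],None,fx=4,fy=4,interpolation=cv2.INTER_CUBIC))
E
```

```text
time: 7.05
position: [0.5057, 0.08, 0.0467]
tool_rot: [3.142, -0.001, 0.002]
ft_force: [1.4, -3.2, 4.6]
grip_width: 0.002
[0.50566381 0.08003546 0.04665394] [ 1.40952307 -3.15403324  4.62267706]
```

View pics/w3.png

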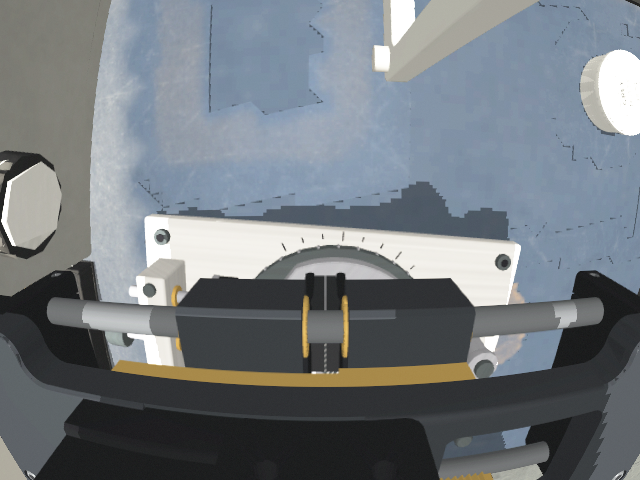

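View pics/s3.png

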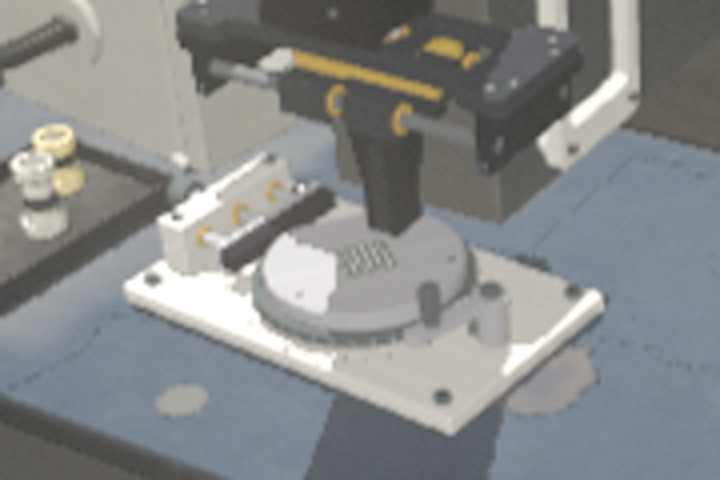

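```bash
python3 -m handwheel '[[-0.7,-3,0,0,0,0,1],[-1.7,-6,0,0,0,0,1],[-2.9,-8.9,0,0,0,0,1],[-4.3,-11.7,0,0,0,0,1],[-5,-12.8,0,0,0,0,1],[-5,-12.8,0,0,0,0,1]]'; python3 - <<'E'
from bench import ctrl
from h import *
st=ctrl.get_state()
print(st['position'],st['ft_force'])
im=ctrl.get_image('side')[:,:,::-1];cv2.imwrite("pics/s4.png",cv2.resize(im[170:260,170:300],None,fx=6,fy=6,interpolation=cv2.INTER_CUBIC))
E
```

```text
time: 7.9
position: [0.4999, 0.0943, 0.0465]
tool_rot: [-3.14, -0.001, -0.001]
ft_force: [-1.3, -0.2, 6.7]
grip_width: 0.003
[0.49987264 0.09425121 0.04653117] [-1.31194514 -0.15592931  6.71668739]
```

View pics/s4.png

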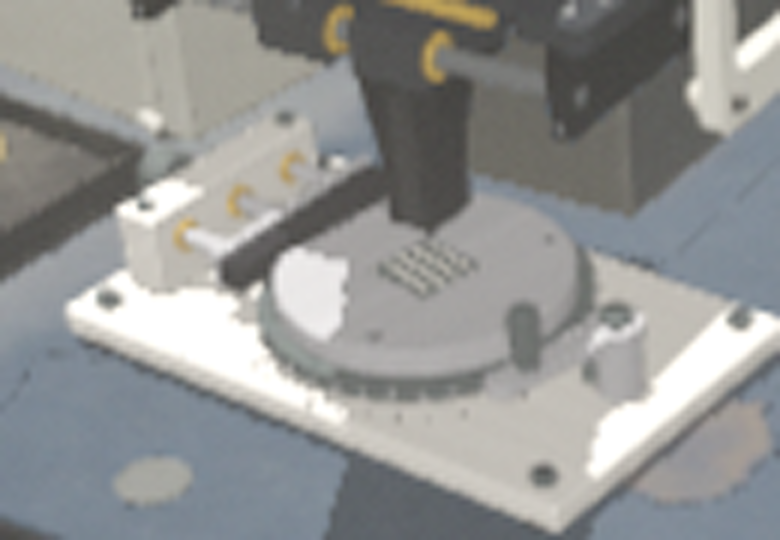

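```bash
python3 -m handwheel '[[0,0,-20,0,0,0,1],[-12,15,-60,0,0,0,1],[-25,40,-110,0,0,0,1],[-37,60,-158,0,0,0,1],[-37,60,-158,0,0,0,1],[-37,60,-158,0,0,0,1]]'; python3 - <<'E'
from bench import ctrl
from h import *
import pickle
m=ctrl.camera_model('wrist'); st=ctrl.get_state()
im=ctrl.get_image('wrist')[:,:,::-1]; pickle.dump((m,st),open('w5.pkl','wb')); print(st['position'],st['ft_force'])
cv2.imwrite("pics/w5.png",im)
cv2.imwrite('pics/w5c.png',cv2.resize(im[125:285,160:405],None,fx=3.2,fy=3.2,interpolation=cv2.INTER_CUBIC))
E
```

```text
time: 8.7
position: [0.4624, 0.0335, 0.2033]
tool_rot: [-3.141, -0.0, 0.002]
ft_force: [0.8, 1.1, -0.7]
grip_width: 0.003
[0.46237011 0.0334919  0.20332204] [ 0.77318182  1.05463333 -0.6793046 ]
```

View pics/w5c.png

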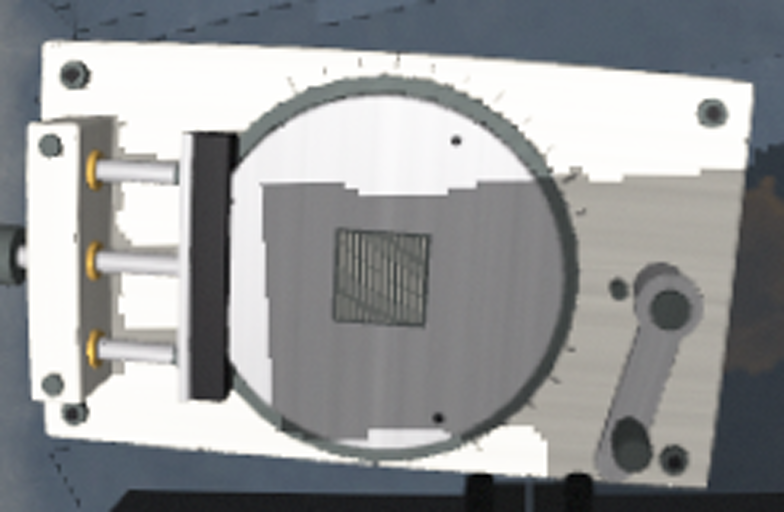

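Now the disc shows the flat lying along the bar (bar front from (239,135) to (230,397) in the crop), and the ruled square is parallel to it. I'll check the angle and the bar's travel.

```bash
python3 - <<'E'
from h import *
import pickle
m,_=pickle.load(open('w5.pkl','rb'));m1,_=pickle.load(open('w1.pkl','rb'))
c=lambda x,y:(160+x/3.2-.34,125+y/3.2-.34)
def P(x,y,z,mm=m): return plane(mm,*c(x,y),z,True)[:2]
sq=np.array([P(337,229,.034),P(430,236,.034),P(425,326,.034),P(332,320,.034)]);print(sq.round(4),sq.mean(0))
def ang(a,b): d=b-a; return np.degrees(np.arctan2(d[1],d[0])),np.hypot(*d)
print("left",ang(sq[3],sq[0]),"right",ang(sq[2],sq[1]),"top-90",ang(sq[1],sq[0]),"bot",ang(sq[2],sq[3]))
a,b=P(239,135,.037),P(230,397,.037);print("bar",ang(b,a),(a+b)/2)
f=np.array([P(50,41,.012),P(753,82,.012)]);print("plate",ang(f[1],f[0]))
a1,b1=P(217,130,.037,m1),P(211,397,.037,m1);print("bar before",(a1+b1)/2)
print("knob",P(632,440,.062),"pivot",P(669,309,.043))
im=cv2.imread('pics/w5.png');cv2.imwrite('pics/w5d.png',cv2.resize(im[155:260,215:300],None,fx=7,fy=5.7,interpolation=cv2.INTER_CUBIC))
E
```

```text
[[0.4839 0.0851]
 [0.4818 0.0597]
 [0.4567 0.0615]
 [0.4585 0.0874]] [0.4702103  0.07339954]
left (np.float64(-5.176402049234249), np.float64(0.025523929570527865)) right (np.float64(-4.1930054960863075), np.float64(0.02510815239378301)) top-90 (np.float64(85.18515942508138), np.float64(0.025471125781917705)) bot (np.float64(86.10683913236818), np.float64(0.025908039112600475))
bar (np.float64(-5.0904549953937925), np.float64(0.0737100053850087)) [0.47370999 0.11399302]
plate (np.float64(85.60686229201494), np.float64(0.20685133536496345))
bar before [0.47411748 0.12120659]
knob [0.4333952  0.00637561] pivot [ 0.46364188 -0.00438862]
```

View pics/w5d.png

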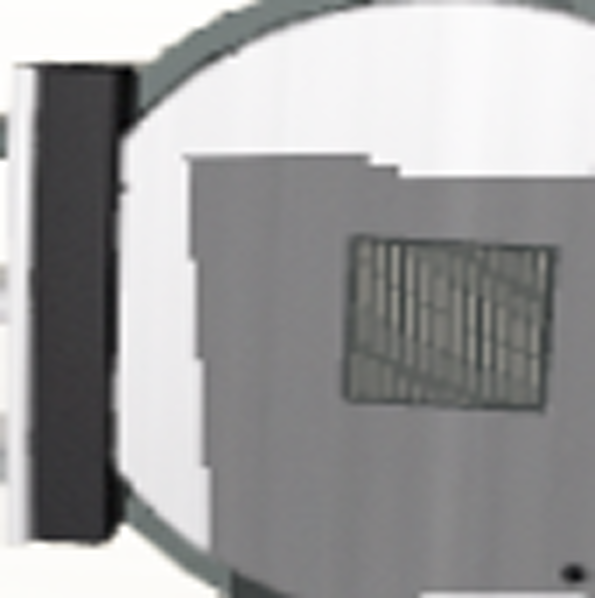

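The disc is home: the square is at about −4.5°, the bar at about −5.0° and the plate at −4.4°. The bar has advanced 7.2 mm from its 2–3 mm. Next is the keeper; the knob is at about (0.4295, 0.0055).

```bash
python3 -m handwheel '[[-15,14,30,0,0,0,0.1],[-33,28,60,0,0,0,0.1],[-33,28,100,0,0,0,0.1],[-33,28,113,0,0,0,0.1],[-33,28,113,0,0,0,0.1],[-33,28,113,0,0,0,0.1]]' 8; python3 - <<'E'
from bench import ctrl
from h import *
st=ctrl.get_state(); print(st['position'],st['ft_force'])
im=ctrl.get_image('side')[:,:,::-1];cv2.imwrite("pics/s6.png",cv2.resize(im[150:270,160:320],None,fx=4.8,fy=4.8,interpolation=cv2.INTER_CUBIC))
E
```

```text
time: 9.5
position: [0.431, 0.0053, 0.0923]
tool_rot: [-3.141, -0.001, -0.003]
ft_force: [-0.1, -0.2, 0.0]
grip_width: 0.44
[0.43098426 0.0053102  0.09230504] [-0.0990249  -0.2435435   0.03525026]
```

View pics/s6.png

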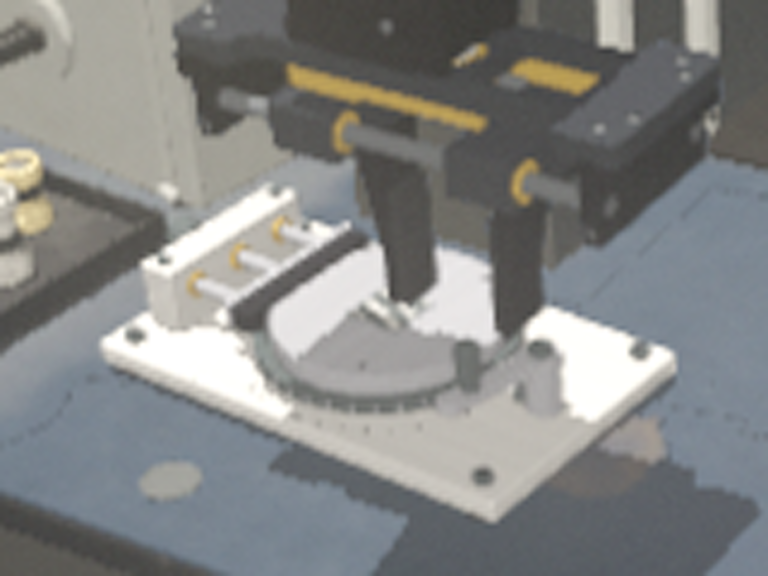

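The jaws stand either side of the knob (crop (467,365)), at the right depth. I'll descend and close lightly.

```bash
python3 -m handwheel '[[-1,0,15,0,0,0,0.1],[-1,0,30,0,0,0,0.1],[-1,0,32,0,0,0,0.1],[-1,0,32,0,0,0,0.1],[-1,0,32,0,0,0,1],[-1,0,32,0,0,0,1],[-1,0,32,0,0,0,1],[-1,0,32,0,0,0,1],[-1,0,32,0,0,0,1]]' 8; python3 - <<'E'
from bench import ctrl
from h import *
st=ctrl.get_state(); print(st['position'],st['ft_force'])
im=ctrl.get_image('side')[:,:,::-1];cv2.imwrite("pics/s7.png",cv2.resize(im[150:270,160:320],None,fx=4.8,fy=4.8,interpolation=cv2.INTER_CUBIC))
E
```

```text
time: 10.68
position: [0.4288, 0.005, 0.0594]
tool_rot: [-3.142, 0.0, 0.0]
ft_force: [-0.9, 0.9, 2.0]
grip_width: 0.113
[0.42879857 0.00495775 0.05943852] [-0.85242103  0.90663422  1.98036854]
```

View pics/s7.png

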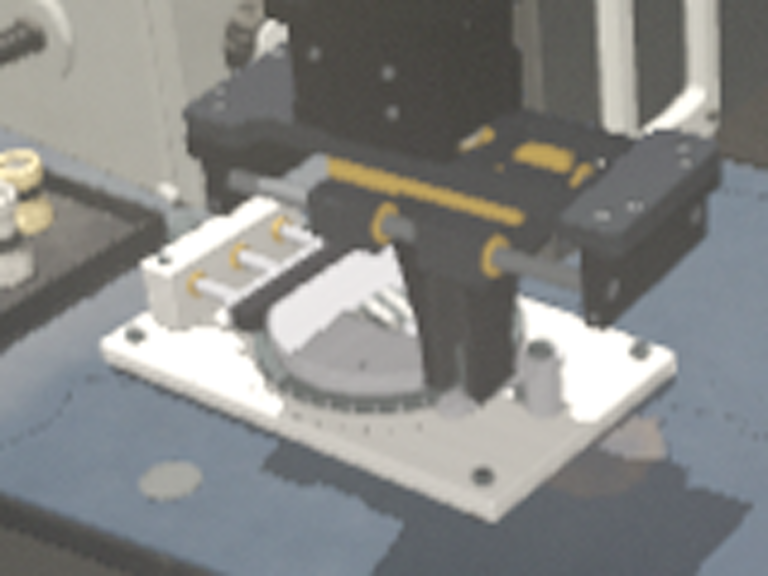

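```bash
python3 -m handwheel '[[1.3,-3.6,0,0,0,0,1],[3.2,-7.5,0,0,0,0,1],[5.6,-11.2,0,0,0,0,1],[8.5,-14.5,0,0,0,0,1],[11.7,-17.5,0,0,0,0,1],[15.3,-20,0,0,0,0,1],[19.2,-22.1,0,0,0,0,1],[23.3,-23.7,0,0,0,0,1],[27.5,-24.8,0,0,0,0,1],[31.9,-25.4,0,0,0,0,1],[31.9,-25.4,0,0,0,0,1]]'
```

```text
time: 12.1
position: [0.4614, 0.0312, 0.0593]
tool_rot: [-3.14, -0.001, -0.002]
ft_force: [-0.3, 2.9, -1.8]
grip_width: 0.113
```

```bash
python3 -m handwheel '[[2,0,0,0,0,0,1],[4,0.2,0,0,0,0,1],[6,0.5,0,0,0,0,1],[7.5,0.7,0,0,0,0,1],[7.5,0.7,0,0,0,0,1]]'
```

```text
time: 12.72
position: [0.4685, 0.0316, 0.0593]
tool_rot: [-3.139, -0.001, -0.001]
ft_force: [-2.0, 6.5, -0.6]
grip_width: 0.116
```

```bash
python3 -m handwheel '[[1,-1,0,0,0,0,1],[2,-1.5,0,0,0,0,1],[2,-1.5,0,0,0,0,1],[2,-1.5,0,0,0,0,1]]'
```

```text
time: 13.22
position: [0.4704, 0.0316, 0.0593]
tool_rot: [-3.141, -0.0, -0.001]
ft_force: [-1.2, 5.1, -1.3]
grip_width: 0.113
```

```bash
python3 - <<'E'
from bench import ctrl
from h import *
im=ctrl.get_image('wrist')[:,:,::-1]; cv2.imwrite("pics/w8.png",im)
im=ctrl.get_image('side')[:,:,::-1];cv2.imwrite("pics/s8.png",cv2.resize(im[150:270,160:320],None,fx=4.8,fy=4.8,interpolation=cv2.INTER_CUBIC))
print(ctrl.get_state()['ft_force'])
E
```

```text
[-1.03017481  4.26155001 -2.31928803]
```

View pics/s8.png

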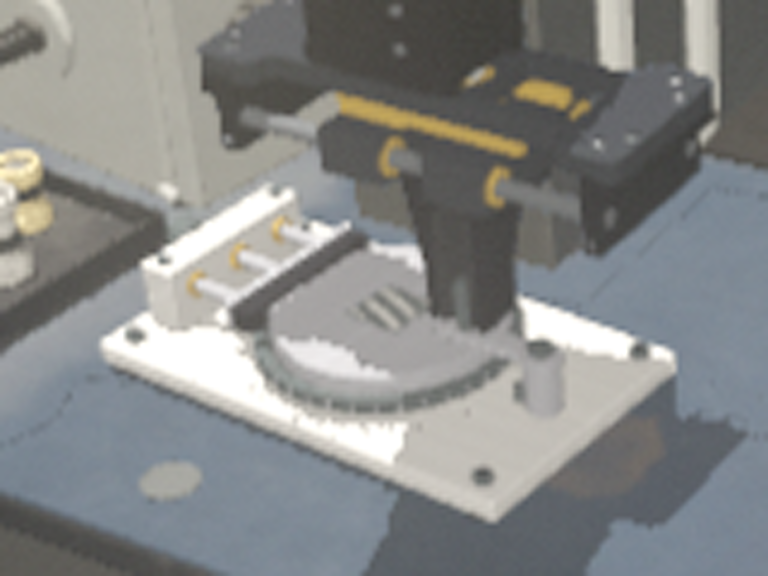

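```bash
python3 -m handwheel '[[0,0,0,0,0,0,0.55],[0,0,0,0,0,0,0.55],[0,0,0,0,0,0,0.55],[0,0,-20,0,0,0,0.55],[0,0,-70,0,0,0,0.55],[-9,0,-120,0,0,0,0.55],[-9,0,-145,0,0,0,0.55],[-9,0,-145,0,0,0,0.55],[-9,0,-145,0,0,0,0.55]]'; python3 - <<'E'
from bench import ctrl
from h import *
import pickle
m=ctrl.camera_model('wrist'); st=ctrl.get_state()
im=ctrl.get_image('wrist')[:,:,::-1]; pickle.dump((m,st),open('w9.pkl','wb')); print(st['position'],st['ft_force'])
cv2.imwrite("pics/w9.png",im)
cv2.imwrite('pics/w9c.png',cv2.resize(im[125:285,160:405],None,fx=3.2,fy=3.2,interpolation=cv2.INTER_CUBIC))
E
```

```text
time: 14.45
position: [0.4608, 0.0306, 0.2034]
tool_rot: [3.141, -0.001, -0.002]
ft_force: [0.1, -0.0, -0.5]
grip_width: 0.223
[0.46075136 0.03064257 0.20337429] [ 0.08219871 -0.01201004 -0.48623239]
```

View pics/w9c.png

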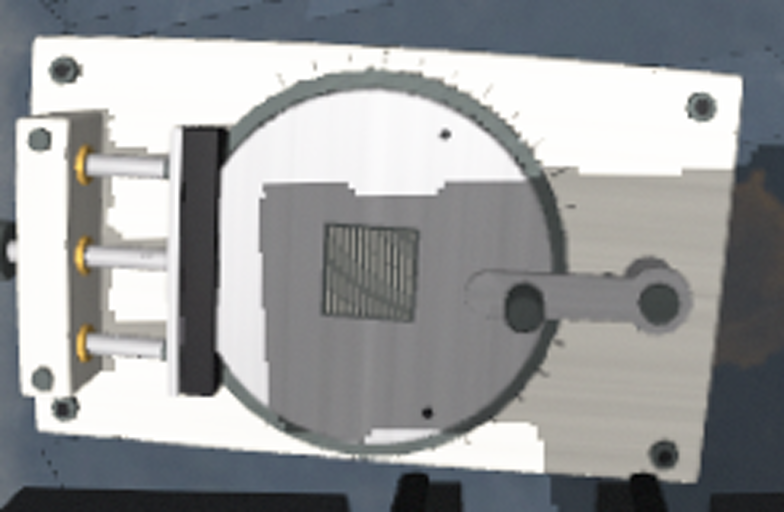

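```bash
python3 - <<'E'
from h import *
import pickle
m,_=pickle.load(open('w9.pkl','rb'))
im=cv2.imread('pics/w9.png');cv2.imwrite('pics/w9d.png',cv2.resize(im[195:240,295:385],None,fx=8.5,fy=8.5,interpolation=cv2.INTER_CUBIC))
c=lambda x,y:(160+x/3.2-.34,125+y/3.2-.34)
P=lambda x,y,z: plane(m,*c(x,y),z,True)[:2]
ang=lambda a,b: np.degrees(np.arctan2(*(b-a)[::-1]))
print("edge",ang(P(622,274,.041),P(495,269,.041)))
print("plate",ang(P(742,76,.012),P(35,37,.012)),ang(P(697,482,.012),P(38,430,.012)))
print("bar",ang(P(218,393,.037),P(227,130,.037)))
print("knob",P(524,306,.062),"pivot",P(659,302,.043),"tip",P(466,291,.041),"sq",P(371,273,.034))
s=[P(325,224,.034),P(417,231,.034),P(413,320,.034),P(322,314,.034)]
print("sq",ang(s[3],s[0]),ang(s[2],s[1]),ang(s[1],s[0])-90,ang(s[2],s[3])-90)
E
```

```text
edge 87.74846372624006
plate 85.61653405552698 85.6575904235405
bar -5.233739891038472
knob [0.46699465 0.03112218] pivot [ 0.46381176 -0.00471574] tip [0.46634288 0.04665318] sq [0.46998043 0.07296732]
sq -4.090328261818098 -3.7682044984464165 -4.97292216767957 -4.064259708281739
```

View pics/w9d.png

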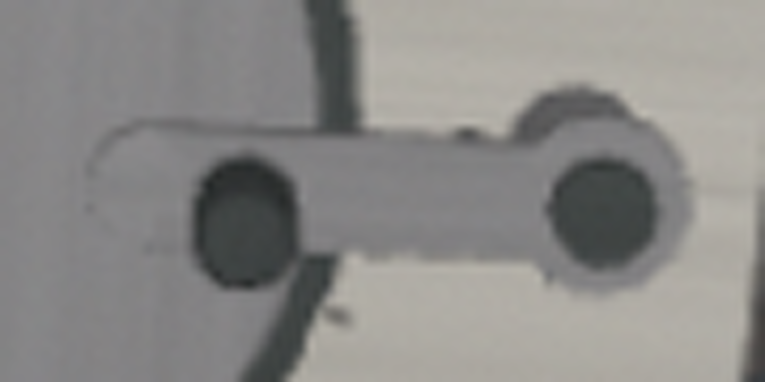

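The keeper points 85–88° in the world (stop at 85.6°, limit about 92.5°). The square's edges read −3.8 to −5.0° against the plate's −4.4°, and the bar is still advanced. The arm is clear, so I'll hand the job in after a quick vial check.

```bash
python3 - <<'E'
from bench import ctrl
from h import *
im=ctrl.get_image('side')[:,:,::-1].copy(); o=cv2.imread('pics/side0.png')
print("vial diff",np.abs(im[262:308,335:385].astype(int)-o[262:308,335:385]).mean())
h=cv2.cvtColor(im,cv2.COLOR_BGR2HSV);h0=cv2.cvtColor(o,cv2.COLOR_BGR2HSV)
for q in (h,h0):
    mk=cv2.inRange(q[255:310,330:390],(5,150,120),(20,255,255)); print(cv2.moments(mk,True)['m10']/mk.astype(bool).sum())
ctrl.close_job()
E
```

```text
vial diff 3.9326086956521737
17.471698113207548
17.46875
the job is handed in; nothing more can be done
```

I turned the disc home, swung the keeper over its rim and handed the job in at about 14.5 s of the 67 s allowed. No verdict is reported, so this rests on my own checks.

- **Disc:** I turned it about 130° counter-clockwise with the closed fingertips 36 mm from the centre. Readings taken during the sweep showed 4–5 N of press, with one of 6.7 N at the end.
- **Flat against the bar:** In the last wrist view the edges of the ruled square read −3.8 to −5.0°, against −4.4° for the fixture. The bar itself read about −5.2°, so the measurements agree within about 1°. When the disc came home the bar had advanced 7.2 mm from the round rim, about 9.5 mm in all. The last view shows it still against the flat.
- **Keeper:** I gripped the knob lightly and carried it round its arc. The final angle came out differently by method: 84.9° from the knob, 87.2° from the tip and 87.7° from the arm's edge. The stop is at about 85.6°, and all three are well inside the limit of about 92.5°. Near the end the pads appeared to slide a little on the knob, which suggests it was already at the stop, but I could not confirm that directly.
- **Vials:** In the side view the orange cap's column moved by less than 0.01 pixel from the start. I checked the white-capped vial only by a coarse picture comparison, which showed no marked change.

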